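# Key the chain sprocket onto a turning-roll drive and change the supply over to it

## Robot

A 6-joint arm with a two-finger parallel gripper is mounted at the origin on the work surface. World frame = base frame: x ahead of the robot, y to its left, z up, the work surface at z = 0. Lengths are in m, angles in rad, forces in N, time in s.
With the tool pointing down it reaches from about 0.3 to 0.85 m from the base axis. Payload 4.2 kg.
Tool frame: the origin (TCP) lies between the finger pads; the fingertips stand 17 mm ahead of it and the grasp point (between the pads) lies 2 mm behind it (finger_overhang is the distance from the TCP to the fingertips, in m); z points along the fingers, y is the line along which they close (so a half turn about z gives the same grasp; the last joint's range is limited). The gripper opens to 91 mm and grips with 3 to 60 N. Pads are 32 mm wide; open, the fingers measure 118 mm over their backs; the gripper's body (76 mm by 178 mm) begins 60 mm behind the grasp point.
Start: joints at [-0.02, 0.32, 1.565, -0, 1.257, -0.02], TCP at [0.575, 0, 0.231] pointing down, gripper open.
Joint ranges: [-3.11, 3.11], [-0.84, 2.01], [0.21, 2.61], [-1.34, 4.49], [0.05, 2.63], [-2.56, 2.56]. Speed limits (rad/s): [2.57, 2.57, 3.14, 3.14, 3.14, 3.14].

## Interface

Orientations are given as a unit quaternion [x, y, z, w].
In Python, from station import * gives the robot as it stands. The module is installed in compiled form; this text tells all that it offers.
- The arm moves only by the tool apply_moves, never from a script. Its argument "deltas" is a list that holds one entry, the list of rows, each a list of 4 numbers: the shift along the tool's x, y, z scaled (see below), then the turn about the tool's z scaled (see below). In form: [[[dx, dy, dz, twist], ...]]. A call has 1 to 8 rows; each row is the pose to reach, as a shift and turn from the pose commanded when the call began, along the tool's axes at that moment; what a row does not reach only later rows make up. The controller multiplies each number of a shift by 1000 mm and each number of a turn by 0.5 rad. A row lasts 1/8 s, in which the tool goes at most 62.5 mm and 10.7 degrees, less where a joint would pass 70% of its speed; a pose out of reach is approached as far as the arm can. A call with a number of a shift or a turn outside -1 to 1 is refused whole. A call with a gripper value outside its range is refused whole. "claw" is the closure, from -1 (fully open) to 1 (shut), so that 0 is half open, set as the call begins (left out, the last holds). The fingers move at their own pace and stop on an object; "squeeze" is the grip in N (left out, the last holds). Time passes only in rows, so rows that repeat a pose let the fingers close. It gives the time, the measured TCP pose, the force, the opening and the grip force at its end, in the units of the state.
- state(): the state, without advancing time (a new reading comes with each control period).
- get_image(name): name is "scene" or "side" or "wrist"; returns a dict with "frame" (480x640x3 uint8, red, green, blue), "camera_matrix" (3x3 intrinsics, pixels), "R" (3x3) and "t" (3): a world point X has camera coordinates R X + t. Camera axes: x right, y down, z forward; pixel columns grow to the right and rows downward; lengths in m; the calibration is good to about 2 mm. A picture is of the moment at which its call begins. There is no depth.
- job_done(): hands the job in; it is judged then, once.
The state is a dict: "clock": time; "joints": joint angles; "qd": joint speeds; "effort": joint torques, N m; "position": TCP position; "tcp_rot": TCP orientation; "ft_force": force on the tool from outside, world axes, zero at the start; "moment": the same for the moment, N m; "grip_width": finger opening in m; "grasp_force": force on a finger pad.
Only numpy, scipy, OpenCV 4.12 (cv2) and the standard library are available. Lean on these libraries where they do the work, as an engineer would, in place of code of your own. Each camera call takes 0.05 s, during which the arm holds its last target. There are 200 camera calls.

## Task

The chain sprocket has only been hung on the nose of the blue drive's splined hub: turn it until its wide master spline finds its groove and it drops on, then press it down fully home, flat on the hub's shoulder. Only when it is home, move the changeover switch from the orange side to its upright centre off, let it stay there for a good second, then throw it right over to the blue side. Leave the other things on the bench where they are.

Things in the scene. Friction and masses are not known exactly. Their poses are not given: they have to be found in the camera images.
- sprocket: Loose dark steel chain sprocket, 120 mm across, plate 8 mm thick with a boss 62 mm across standing 10 mm above it, 0.35 to 0.5 kg, bore 52 mm with five unequally spaced inward splines. Origin: centre of its underside; z up; x points at its wide master spline (10 mm; the others 6 mm), where a yellow stripe is painted. It fits the hub at one angle only: its x along the hub's x.
- screw_a (a point): Middle of the top of a puller screw (16 mm across) that stands 22 mm above the sprocket's plate, 45 mm from its axis on its +y side. The screw can be pushed to turn the sprocket: until it drops it turns freely, under 3 N at a screw; push low on it, or the sprocket tips.
- screw_b (a point): The same for the second screw, on the sprocket's -y side.
- hub: Upright steel splined hub on the blue gearbox; it cannot turn. Origin: on its axis, at the shoulder (68 mm across, 138 mm above the bench) on which the sprocket must lie; z up; x points at the wide master groove (yellow dash on the nose top and the shoulder). Splines 50 mm across reach 17 mm up from the shoulder; above, a plain nose 38 mm across ends at 44 mm.
- spline_top (a point): On the hub's axis, 17 mm above the shoulder: the top of the splines, on which the sprocket's underside lies level at the start, 0.7 to 3.1 rad off its angle, either way round. Turned to within about 0.05 rad of its angle, it drops 4 to 5 mm by its weight and turns no further.
- ball_ring (a point): On the hub's axis, 10.5 mm above the shoulder, level with three spring balls in the splines: they stop the dropped sprocket with its underside 12 to 13 mm above the shoulder. A press of 12 to 20 N on its plate or boss, shared by both sides of the nose, takes it past them and home; pressed at one side it may tip and jam.
- drive: The fixed blue worm gearbox under the hub, 130 mm square, top 112 mm above the bench (a flange, 116 mm across, to 124 mm), on a base plate 190 x 170 mm; origin on the hub's axis at bench level. Its motor (118 mm across) runs 262 mm from the axis along its +x, with a grey terminal box from 110 to 190 mm along, top 163 mm above the bench.
- switchbox: The fixed grey changeover switch enclosure, 116 mm (x) by 176 mm (y), 92 mm high; origin: centre of its underside. The throw handle stands in a slot along y in its lid, with an orange plate at the -y end, a white one at the centre (off) and a blue one at the +y end.
- changeover (a joint): Angle of the throw handle, rad: 0 is upright, centre off; negative leans to the orange plate (enclosure -y), positive to the blue plate (enclosure +y); stops at -0.62 and +0.62. It starts at -0.60 to -0.46. It pivots 95 mm above the bench about the enclosure's x axis; stiff (about 3 N at the knob), it stays where it is left, with no click at the centre.
- throw_knob (a point): Centre of the red ball, 32 mm across, at the end of the throw handle, 85 mm from its pivot; the handle below it is a rod 12 mm thick.
- wrench: Bystander, loose: combination spanner, 200 mm long, lying in front. Leave it.
- small_sprocket: Bystander, loose: loose 17-tooth sprocket, 72 mm across, 8 mm thick, lying flat. Leave it.
- grinder: Bystander, loose: green angle grinder with a red disc, about 270 mm long, 91 mm high, lying on the left side. Leave it.
- spray_can: Bystander, loose: yellow spray can, 66 mm across, 190 mm high, standing. Leave it.
- band_clamp: Bystander, loose: steel band clamp ring, 116 mm across, 22 mm high, lying flat. Leave it.
- mallet: Bystander, loose: hammer, 280 mm long, lying on the right side. Leave it.

How it is judged:
On the way, in this order (a step that is already met when the one before it is completed fails the run):
1. the sprocket, keyed on its splines, lies fully home on the hub's shoulder (z of sprocket in the frame of hub below 0.002 m and horizontal distance between sprocket and hub below 0.003 m and angle between sprocket's own z axis and vertical below 0.05 rad and angle between the x axis of sprocket and the x axis of hub, either way round below 0.12 rad), for 0.2 s.
2. the changeover switch rests at centre off, the sprocket still home (value of joint changeover between -0.15 and 0.15 rad and z of sprocket in the frame of hub below 0.002 m), for 0.7 s.
3. the changeover switch is over on the blue side (value of joint changeover above 0.45 rad), for 0.1 s.
At the end, for the whole second after the job is handed in: The sprocket lies at rest on the hub's shoulder (within 2 mm in height, 3 mm off centre, 0.05 rad of level), its master spline in the hub's master groove, and the changeover handle stands beyond +0.45 rad on the blue side (all of step 1 and linear speed of sprocket below 0.02 m/s and value of joint changeover above 0.45 rad); the robot touches nothing.
It fails at once if the handle goes over to the blue side (beyond 0.25 rad) while the sprocket is not home (value of joint changeover above 0.25 rad and z of sprocket in the frame of hub above 0.003 m).
It fails at once if a bystander is moved more than 30 mm (distance of any of wrench, small_sprocket, grinder, spray_can, band_clamp, mallet from where it was at the start of the episode above 0.03 m).
It also fails if it takes over 64 s, if anything falls off the work surface, if the arm or the gripper's body presses on something with over 40 N, if the wrist force passes 120 N, or if a joint passes its speed limit or range.

## Working session

There is one attempt and no reset: what is moved stays moved. The work goes in short steps, Python scripts to look and compute and a tool call to move; the robot and the scene stay as the last step left them, time stands still between calls to the robot, and variables do not carry over. Pictures are saved under pics/ and viewed, at most 11 in all, crops included, and the job is handed in when it is done.

Besides the shell and the picture viewer there is one more tool, called as name(argument=value, ...) on one line, values as JSON. apply_moves: Moves the arm, as the interface text tells. Shifts and turns lie within -1 to 1; 1 stands for 1000 mm of shift or 0.5 rad of turn. Its arguments: {"type":"object","properties":{"deltas":{"type":"array","items":{"type":"array","items":{"type":"array","items":{"type":"number","minimum":-1,"maximum":1}}}},"claw":{"type":"number"},"squeeze":{"type":"number"}},"required":["deltas"]}

```bash
mkdir -p pics
cat > h.py <<'E'
from station import *
import numpy as np, cv2
from scipy.spatial.transform import Rotation as Ro
def snap(name,fn):
    im=get_image(name); cv2.imwrite(f'pics/{fn}.png',im['frame'][:,:,::-1]); np.savez(f'pics/{fn}.npz',K=im['camera_matrix'],R=im['R'],t=im['t'],f=im['frame']); return im
def onplane(fn,uv,z):
    d=np.load(f'pics/{fn}.npz'); R,t=d['R'],d['t']; c=-R.T@t
    r=R.T@np.linalg.inv(d['K'])@np.array([uv[0],uv[1],1.]); return c+r*(z-c[2])/r[2]
def proj(fn,X):
    d=np.load(f'pics/{fn}.npz'); p=d['K']@(d['R']@np.array(X,float)+d['t']); return p[:2]/p[2]
E
python3 - <<'E'
from h import *
for n in ['scene','side','wrist']:
    snap(n,n+'0'); d=np.load(f'pics/{n}0.npz'); print(n,-d['R'].T@d['t'])
print(state())
E
```

```text
scene [ 1.53952502 -1.07630722  1.14826157]
side [ 0.203776   -0.72042078  1.14574576]
wrist [0.57541753 0.07441259 0.38484993]
{'clock': 0.15, 'joints': array([-2.00297720e-02,  3.20122155e-01,  1.56535385e+00,  1.34306751e-05,
        1.25741608e+00, -1.99959374e-02]), 'qd': array([ 0.00211207, -0.00146437, -0.00379177,  0.00030376,  0.00044219,
       -0.0002496 ]), 'effort': array([-5.72294630e-04, -4.12774551e+01, -2.32154489e+01,  7.26667210e-02,
        4.33494255e-02, -9.00343002e-05]), 'position': array([ 5.74653947e-01, -5.34761877e-06,  2.30344017e-01]), 'tcp_rot': array([ 7.07120061e-01,  7.07093203e-01, -4.45526893e-04, -4.72944887e-04]), 'ft_force': array([-0.06582202, -0.29177168, -0.79929387]), 'moment': array([ 0.02672722,  0.02089981, -0.01543498]), 'grasp_force': 0.0, 'grip_width': 0.09107617723613731}
```

View pics/scene0.png

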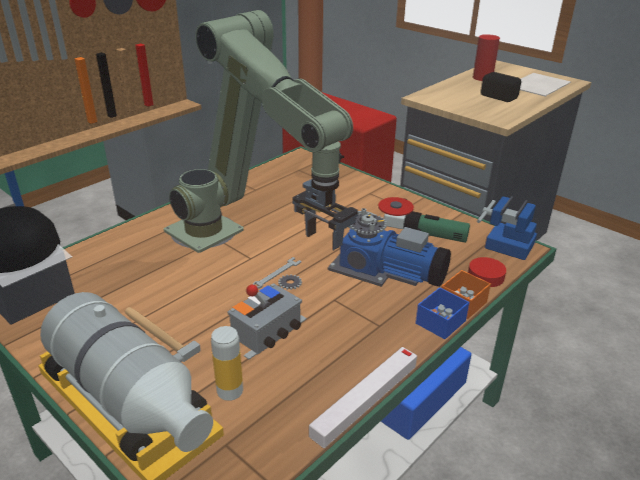

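View pics/side0.png

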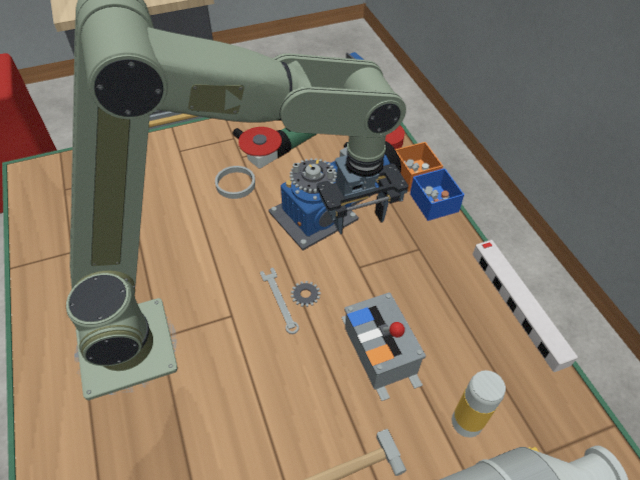

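The hub nose is at about side (313,169) and the switch lid at side (383,335), with the red knob at (397,330). Next I'll zoom in with a mosaic.

Run:
```python
from h import *
a=cv2.imread('pics/side0.png');b=cv2.imread('pics/scene0.png');w=cv2.imread('pics/wrist0.png')
def c(im,x,y,ww,hh): return cv2.resize(im[y:y+hh,x:x+ww],(400,300),interpolation=cv2.INTER_CUBIC)
m=np.vstack([np.hstack([c(a,273,143,80,60),c(b,330,195,80,60)]),np.hstack([c(a,320,280,128,96),cv2.resize(w,(400,300))])])
cv2.imwrite('pics/m1.png',m)
h=onplane('side0',(313,169),.182);h2=onplane('scene0',(369,215),.182);print(h,h2)
```

```text
[0.54977986 0.2291314  0.182     ] [0.54595132 0.24530194 0.182     ]
```

View pics/m1.png

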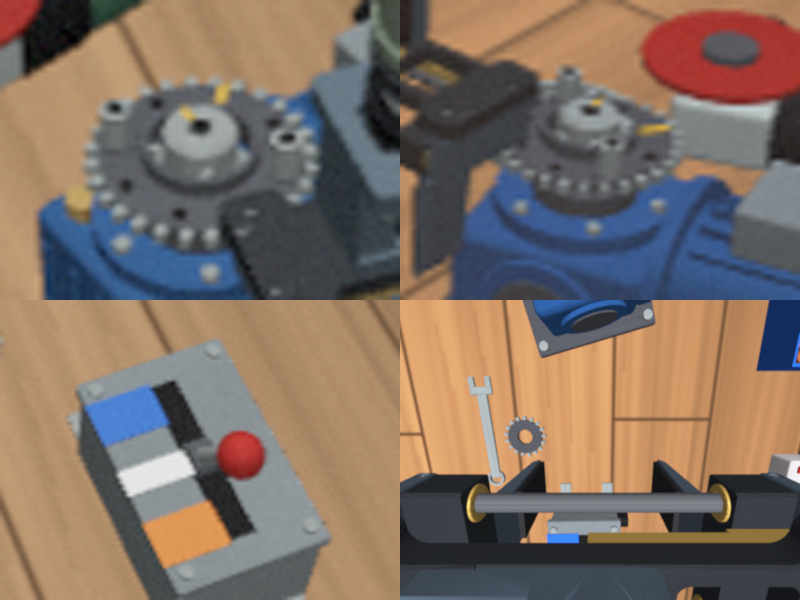

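The mosaic shows the screws, the stripe and the nose dash in both views. In the side crop the screws are at (118,105) and (287,135), the stripe at (222,94) and the dash at (187,114). The handle leans to the orange end.

Run:
```python
from h import *
s=lambda x,y:(273+x/5,143+y/5); c=lambda x,y:(330+(x-400)/5,195+y/5); k=lambda x,y:(320+x/3.125,280+(y-300)/3.125)
for lab,f,P in [('side','side0',dict(nose=(s(200,127),.182),dash=(s(187,114),.182),A=(s(118,105),.185),B=(s(287,135),.185),stripe=(s(222,94),.173))),
 ('scene','scene0',dict(nose=(c(590,111),.182),dash=(c(597,103),.182),A=(c(570,72),.185),B=(c(612,143),.185),stripe=(c(655,128),.163)))]:
    R={n:onplane(f,*v) for n,v in P.items()}
    for n in R: print(lab,n,R[n].round(4))
    m=(R['A']+R['B'])/2; ab=R['A']-R['B']
    print('mid',m,'AB ang',np.arctan2(ab[1],ab[0]),'len',np.linalg.norm(ab))
    for n in('dash','stripe'): q=R[n]-(R['nose'] if n=='dash' else m); print(n,np.arctan2(q[1],q[0]),np.linalg.norm(q[:2]))
L=[onplane('side0',k(*p),.092) for p in[(97,390),(213,350),(310,525),(185,573)]]
print(np.array(L).round(4),np.mean(L,0)); 
pl=[onplane('side0',k(*p),.093) for p in[(125,415),(157,474),(187,534)]];print(np.array(pl))
# knob triangulate
import numpy.linalg as la
A=[];B=[]
for f,uv in[('side0',k(241,455)),('scene0',(252,290))]:
    d=np.load(f'pics/{f}.npz'); P=d['K']@np.c_[d['R'],d['t']]
    for i in(0,1): r=uv[i]*P[2]-P[i]; A.append(r[:3]);B.append(-r[3])
print('knob',la.lstsq(np.array(A),np.array(B),rcond=None)[0])
```

```text
side nose [0.5505 0.2312 0.182 ]
side dash [0.5476 0.2424 0.182 ]
side A [0.5158 0.2577 0.185 ]
side B [0.5886 0.2077 0.185 ]
side stripe [0.5729 0.2591 0.173 ]
mid [0.55221314 0.23267595 0.185     ] AB ang 2.5394751159641187 len 0.08826711597022303
dash 1.827611275958113 0.011574172415927987
stripe 0.9081966354238483 0.03356651317388503
scene nose [0.5522 0.2326 0.182 ]
scene dash [0.5492 0.2433 0.182 ]
scene A [0.5156 0.2575 0.185 ]
scene B [0.589 0.208 0.185]
scene stripe [0.5755 0.2704 0.163 ]
mid [0.55231979 0.23276486 0.185     ] AB ang 2.548259885936469 len 0.08859861293871801
dash 1.8455147934402731 0.011098688192051329
stripe 1.017750829684527 0.04416964341657781
[[ 0.5071 -0.1362  0.092 ]
 [ 0.6001 -0.1339  0.092 ]
 [ 0.6021 -0.286   0.092 ]
 [ 0.5073 -0.2889  0.092 ]] [ 0.55414856 -0.21124073  0.092     ]
[[ 0.51750762 -0.16291549  0.093     ]
 [ 0.5196967  -0.21432163  0.093     ]
 [ 0.5201967  -0.26351894  0.093     ]]
knob [ 0.55455781 -0.25537289  0.16849042]
```

Measured values:
- The hub is at (0.552, 0.2325).
- The sprocket's x is at about 0.975 rad and the hub's x at about 1.84 rad, so it needs about +0.86 rad counter-clockwise.

I'll straddle the nose with the partly open fingers and twist, so both fingers push the screws together. Then I'll press the plate down with both fingertips.

apply_moves(deltas=[[[0.06,-0.006,0,0.3],[0.12,-0.012,0,0.6],[0.18,-0.018,0,0.9],[0.2325,-0.023,0,1],[0.2325,-0.023,0,1],[0.2325,-0.023,0,1]]], claw=-0.76)

```text
clock: 0.9
position: [0.5518, 0.2322, 0.2306]
tcp_rot: [0.86, 0.511, -0.001, 0.0]
ft_force: [0.1, -0.5, 0.2]
grip_width: 0.0803
grasp_force: 0.0
```

apply_moves(deltas=[[[0,0,0,0.3],[0,0,0,0.6],[0,0,0,0.9],[0,0,0,1],[0,0,0,1]]])

```text
clock: 1.52
position: [0.5523, 0.2309, 0.231]
tcp_rot: [0.96, 0.281, -0.0, 0.0]
ft_force: [1.1, -0.2, -0.1]
grip_width: 0.08
grasp_force: 0.0
```

apply_moves(deltas=[[[0,0,0,0.3],[0,0,0,0.6],[0,0,0,0.7],[0,0,0,0.7],[0,0,0,0.7]]])

```text
clock: 2.15
position: [0.5521, 0.232, 0.231]
tcp_rot: [0.994, 0.11, 0.0, 0.0]
ft_force: [-0.6, 0.5, -0.3]
grip_width: 0.0803
grasp_force: 0.0
```

```bash
cat > s.py <<'E'
from h import *
s=state(); R=Ro.from_quat(s['tcp_rot']).as_matrix()
print(s['clock'],s['position'].round(4),'psi',np.arctan2(R[1,1],R[0,1]).round(3),'tilt',R[:,2].round(3),s['ft_force'].round(1),s['moment'].round(2),s['grip_width'])
E
python3 - <<'E'
import s
from h import *
snap('scene','scene1');snap('side','side1');snap('wrist','wrist1')
a=cv2.imread('pics/side1.png');b=cv2.imread('pics/scene1.png')
def c(im,x,y,ww,hh): return cv2.resize(im[y:y+hh,x:x+ww],(400,300),interpolation=cv2.INTER_CUBIC)
cv2.imwrite('pics/m2.png',np.vstack([np.hstack([c(a,253,128,120,90),c(b,310,180,120,90)]),np.hstack([cv2.resize(cv2.imread('pics/wrist1.png'),(400,300)),c(b,260,100,240,180)])]))
E
```

```text
2.15 [0.5521 0.232  0.231 ] psi -1.35 tilt [ 0. -0. -1.] [-0.6  0.5 -0.3] [0.06 0.14 0.05] 0.08032801514731844
```

View pics/m2.png

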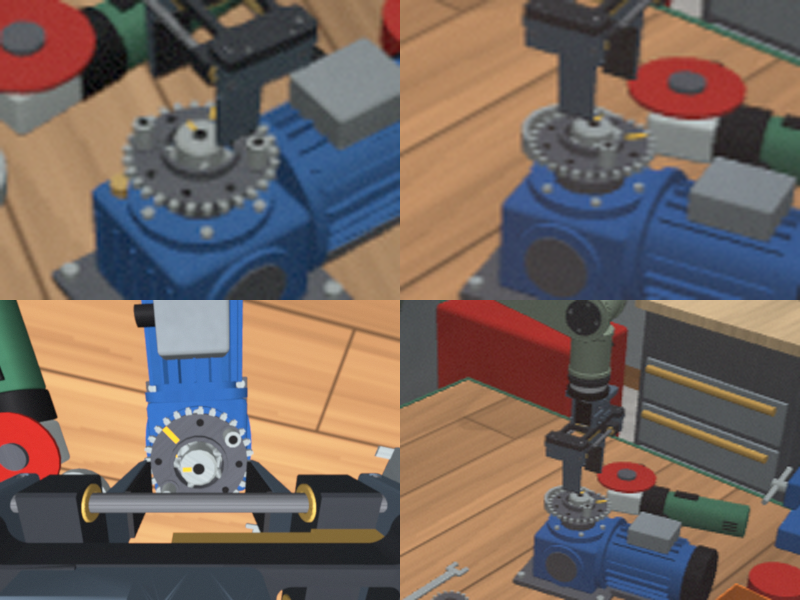

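The fingers straddle the nose with clear space to both screws, and the dash and stripe confirm about +45° CCW. I'll descend next.

apply_moves(deltas=[[[0,0,0.02,0],[0,0,0.035,0],[0,0,0.042,0],[0,0,0.0465,0],[0,0,0.0465,0],[0,0,0.0465,0]]])

```text
clock: 3.05
position: [0.5523, 0.2326, 0.185]
tcp_rot: [0.994, 0.11, 0.001, -0.0]
ft_force: [-0.3, 0.5, -1.2]
grip_width: 0.0804
grasp_force: 0.0
```

apply_moves(deltas=[[[0,0,0,-0.15],[0,0,0,-0.3],[0,0,0,-0.45],[0,0,0,-0.6],[0,0,0,-0.75],[0,0,0,-0.9],[0,0,0,-1],[0,0,0,-1]]])

```text
clock: 4.05
position: [0.5519, 0.2324, 0.1849]
tcp_rot: [0.936, 0.352, 0.0, 0.0]
ft_force: [-0.4, -0.5, -0.2]
grip_width: 0.08
grasp_force: 0.4
```

Run:
```python
import s
from h import *
snap('scene','scene2');snap('side','side2');snap('wrist','wrist2')
a=cv2.imread('pics/side2.png');b=cv2.imread('pics/scene2.png')
def c(im,x,y,ww,hh): return cv2.resize(im[y:y+hh,x:x+ww],(400,300),interpolation=cv2.INTER_CUBIC)
cv2.imwrite('pics/m3.png',np.vstack([np.hstack([c(a,273,143,80,60),c(b,330,195,80,60)]),np.hstack([c(cv2.imread('pics/wrist2.png'),160,140,320,240),c(b,310,150,160,120)])]))
```

```text
4.05 [0.5519 0.2324 0.1849] psi -0.851 tilt [ 0.  0. -1.] [-0.4 -0.5 -0.2] [-0.14  0.18 -0.04] 0.08002790644023021
```

View pics/m3.png

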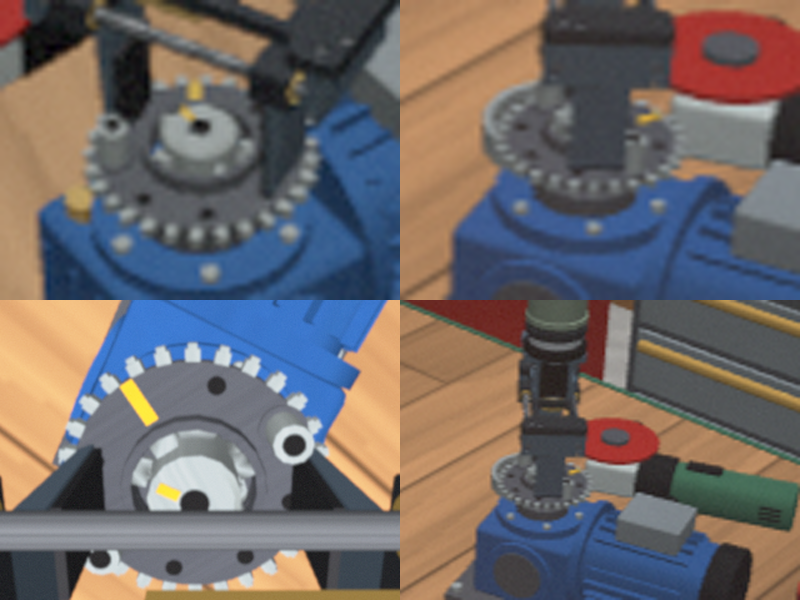

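The sprocket is turning with both fingers (stripe now at wrist-crop (138,403), dash at (168,492)), with about 0.5 rad left. I'll continue, slower near the fit.

apply_moves(deltas=[[[0,0,0,-0.1],[0,0,0,-0.2],[0,0,0,-0.3],[0,0,0,-0.4],[0,0,0,-0.5],[0,0,0,-0.6],[0,0,0,-0.7],[0,0,0,-0.7]]])

```text
clock: 5.2
position: [0.5523, 0.2327, 0.1846]
tcp_rot: [0.86, 0.51, 0.0, 0.0]
ft_force: [-0.2, 0.8, -0.5]
grip_width: 0.0804
grasp_force: 0.0
```

```bash
python3 s.py
```

```text
5.2 [0.5523 0.2327 0.1846] psi -0.501 tilt [ 0.001  0.    -1.   ] [-0.2  0.8 -0.5] [-0.02 -0.01  0.01] 0.08041588513098863
```

apply_moves(deltas=[[[0,0,0,-0.03],[0,0,0,-0.06],[0,0,0,-0.09],[0,0,0,-0.12],[0,0,0,-0.15],[0,0,0,-0.18],[0,0,0,-0.2],[0,0,0,-0.2]]])

```text
clock: 6.2
position: [0.5519, 0.2323, 0.1843]
tcp_rot: [0.833, 0.553, -0.0, 0.0]
ft_force: [-0.4, 0.3, -0.0]
grip_width: 0.0806
grasp_force: 0.0
```

Run:
```python
import s
from h import *
snap('wrist','wrist3');snap('side','side3');snap('scene','scene3')
def c(im,x,y,ww,hh): return cv2.resize(im[y:y+hh,x:x+ww],(400,300),interpolation=cv2.INTER_CUBIC)
cv2.imwrite('pics/m4.png',np.hstack([c(cv2.imread('pics/wrist3.png'),200,140,240,180),c(cv2.imread('pics/side3.png'),273,143,80,60)]))
```

```text
6.2 [0.5519 0.2323 0.1843] psi -0.4 tilt [-0. -0. -1.] [-0.4  0.3 -0. ] [-0.01  0.03  0.07] 0.08056383620703926
```

View pics/m4.png

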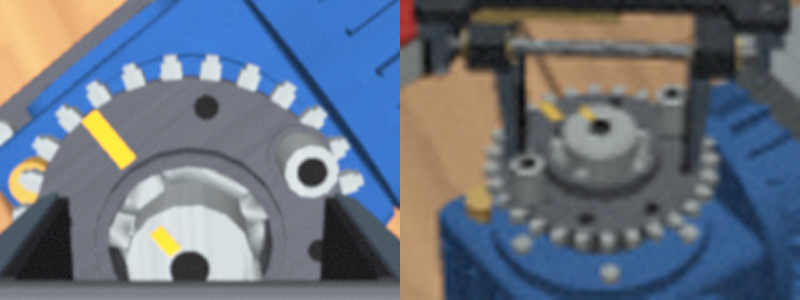

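Stripe and dash are nearly aligned (wrist crop slopes about 59° and 48°), leaving about 0.1–0.2 rad.

apply_moves(deltas=[[[0,0,0,-0.03],[0,0,0,-0.06],[0,0,0,-0.09],[0,0,0,-0.12],[0,0,0,-0.14],[0,0,0,-0.16],[0,0,0,-0.18],[0,0,0,-0.18]]])

```text
clock: 7.35
position: [0.552, 0.2325, 0.1845]
tcp_rot: [0.808, 0.59, 0.0, 0.0]
ft_force: [0.0, -0.3, 0.2]
grip_width: 0.0798
grasp_force: 0.0
```

```bash
python3 s.py
```

```text
7.35 [0.552  0.2325 0.1845] psi -0.31 tilt [ 0. -0. -1.] [ 0.  -0.3  0.2] [ 0.02  0.07 -0.  ] 0.07980400284593453
```

apply_moves(deltas=[[[0,0,0,-0.02],[0,0,0,-0.04],[0,0,0,-0.06],[0,0,0,-0.08],[0,0,0,-0.1],[0,0,0,-0.1]]])

```text
clock: 8.1
position: [0.5521, 0.2325, 0.1846]
tcp_rot: [0.793, 0.61, 0.0, 0.0]
ft_force: [-0.4, 1.5, 0.1]
grip_width: 0.08
grasp_force: 0.5
```

Run:
```python
import s
from h import *
snap('wrist','wrist4');snap('side','side4');snap('scene','scene4')
def c(im,x,y,ww,hh): return cv2.resize(im[y:y+hh,x:x+ww],(400,300),interpolation=cv2.INTER_CUBIC)
cv2.imwrite('pics/m5.png',np.vstack([np.hstack([c(cv2.imread('pics/wrist4.png'),200,140,240,180),c(cv2.imread('pics/side4.png'),273,143,80,60)]),np.hstack([c(cv2.imread('pics/scene4.png'),330,195,80,60),c(cv2.imread('pics/scene0.png'),330,195,80,60)])]))
```

```text
8.1 [0.5521 0.2325 0.1846] psi -0.26 tilt [ 0. -0. -1.] [-0.4  1.5  0.1] [ 0.22  0.04 -0.01] 0.08000526401653814
```

View pics/m5.png

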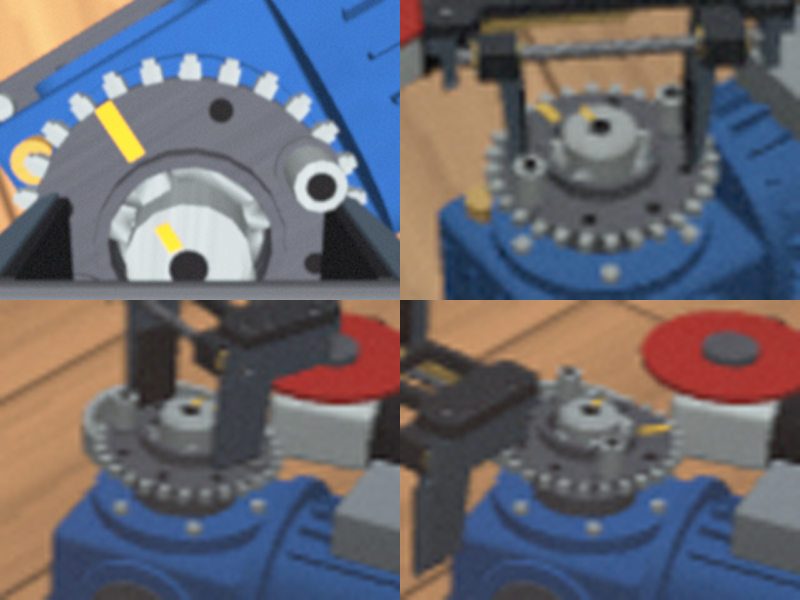

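```bash
cat > ang.py <<'E'
from h import *
def ang(fn,zp=.163):
    f=np.load(f'pics/{fn}.npz')['f'][:317]; hsv=cv2.cvtColor(f,cv2.COLOR_RGB2HSV)
    m=cv2.inRange(hsv,(22,150,170),(32,255,255)); n,l,st,ce=cv2.connectedComponentsWithStats(m)
    for i in range(1,n):
        if st[i,4]<60: continue
        ys,xs=np.where(l==i); z=.182 if ys.mean()>250 else zp
        P=np.array([onplane(fn,(x,y),z)[:2] for x,y in zip(xs,ys)]); c=P.mean(0)-[.552,.2325]
        w,v=np.linalg.eigh(np.cov(P.T)); d=v[:,1]*np.sign(v[:,1]@c)
        print(fn,ce[i].round(),st[i,4],'radius',np.linalg.norm(c).round(4),'ang pos',np.arctan2(c[1],c[0]).round(3),'ang dir',np.arctan2(d[1],d[0]).round(3))
E
python3 -c "
from ang import *
ang('wrist3');ang('wrist4')"
```

```text
wrist3 [265. 223.] 402 radius 0.0442 ang pos 1.853 ang dir 1.838
wrist3 [299. 284.] 117 radius 0.0122 ang pos 2.038 ang dir 1.838
wrist4 [271. 219.] 403 radius 0.044 ang pos 1.888 ang dir 1.864
wrist4 [301. 282.] 112 radius 0.0121 ang pos 2.04 ang dir 1.837
```

The wrist view gives a stripe direction of about 1.85 and a dash direction of about 1.84, so they're aligned and it has probably dropped. I'll check by touch: the plate top should be at .163 if it's still up and about .158 if it dropped.

apply_moves(deltas=[[[0,0,0.002,0.05],[0,0,0.004,0.05],[0,0,0.0055,0.05],[0,0,0.0065,0.05],[0,0,0.0065,0.05]]])

```text
clock: 8.88
position: [0.552, 0.2325, 0.1779]
tcp_rot: [0.8, 0.6, -0.0, 0.0]
ft_force: [-0.2, -0.8, 0.3]
grip_width: 0.0798
grasp_force: 0.0
```

apply_moves(deltas=[[[0,0,0.001,0],[0,0,0.002,0],[0,0,0.003,0],[0,0,0.003,0]]])

```text
clock: 9.38
position: [0.552, 0.2325, 0.1757]
tcp_rot: [0.8, 0.6, 0.0, 0.0]
ft_force: [-1.2, -0.5, 4.6]
grip_width: 0.0802
grasp_force: 2.5
```

```bash
python3 s.py
```

```text
9.375 [0.552  0.2325 0.1757] psi -0.285 tilt [ 0.  0. -1.] [-1.2 -0.5  4.6] [-0.14  0.4  -0.  ] 0.08023167925342292
```

Contact at tip height 0.1587 means it has dropped, with the underside 12.7 mm above the shoulder. Now I'll press evenly on both sides.

apply_moves(deltas=[[[0,0,0.0005,0],[0,0,0.001,0],[0,0,0.0015,0],[0,0,0.002,0],[0,0,0.002,0]]])

```text
clock: 10.0
position: [0.552, 0.2325, 0.1752]
tcp_rot: [0.8, 0.6, 0.001, 0.0]
ft_force: [-2.6, -1.0, 12.2]
grip_width: 0.0801
grasp_force: 6.1
```

```bash
python3 s.py
```

```text
10.0 [0.552  0.2325 0.1752] psi -0.285 tilt [ 0.001  0.001 -1.   ] [-2.6 -1.  12.2] [-0.36  0.8  -0.01] 0.08010235289254633
```

It reaches 12 N, but the moment suggests the load is one-sided. I'll move to the boss, nearer the axis, by lifting, twisting clear of the screws, closing to about 46 mm and pressing there.

apply_moves(deltas=[[[0,0,-0.008,0],[0,0,-0.018,0.1],[0,0,-0.018,0.4],[0,0,-0.018,0.7],[0,0,-0.018,0.7],[0,0,-0.018,0.7]]])

```text
clock: 10.75
position: [0.552, 0.2325, 0.1908]
tcp_rot: [0.892, 0.452, -0.0, 0.0]
ft_force: [-0.3, 0.3, 0.4]
grip_width: 0.0803
grasp_force: 0.0
```

apply_moves(deltas=[[[0,0,0,0],[0,0,0,0],[0,0,0,0],[0,0,0,0],[0,0,0.001,0],[0,0,0.002,0],[0,0,0.003,0],[0,0,0.004,0]]], claw=0)

```text
clock: 11.75
position: [0.552, 0.2325, 0.1869]
tcp_rot: [0.893, 0.451, -0.0, 0.0]
ft_force: [-0.2, -0.3, 0.1]
grip_width: 0.0458
grasp_force: 0.0
```

```bash
python3 s.py
python3 - <<'E'
from h import *
snap('wrist','wrist5');snap('side','side5');snap('scene','scene5')
def c(im,x,y,ww,hh): return cv2.resize(im[y:y+hh,x:x+ww],(400,300),interpolation=cv2.INTER_CUBIC)
cv2.imwrite('pics/m6.png',np.vstack([np.hstack([c(cv2.imread('pics/wrist5.png'),160,140,320,240),c(cv2.imread('pics/side5.png'),273,143,80,60)]),np.hstack([c(cv2.imread('pics/scene5.png'),330,195,80,60),c(cv2.imread('pics/scene5.png'),320,60,240,180)])]))
E
```

```text
11.75 [0.552  0.2325 0.1869] psi -0.635 tilt [ 0. -0. -1.] [-0.2 -0.3  0.1] [ 0.03  0.03 -0.01] 0.04576036472422496
```

View pics/m6.png

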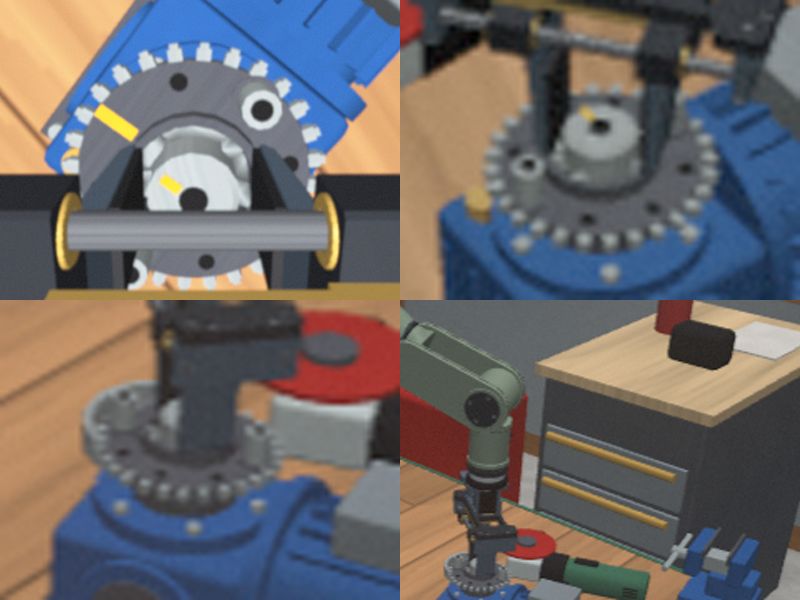

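The fingers flank the nose clear of the screws, with the nose hole at wrist (314,300). Next I'll check how well the gripper is centred.

Run:
```python
from h import *
for f,uv in[('wrist1',(318.4,270.4)),('wrist2',(315,301)),('wrist3',(314,300)),('wrist4',(313,300.5)),('wrist5',(314.4,300))]: print(f,onplane(f,uv,.182)[:2].round(4))
```

```text
wrist1 [0.5492 0.232 ]
wrist2 [0.5498 0.2329]
wrist3 [0.55   0.2326]
wrist4 [0.5498 0.2322]
wrist5 [0.5495 0.2322]
```

The wrist views agree on a hub at x≈0.550, so I'll shift about 2 mm toward -x and press on the boss.

apply_moves(deltas=[[[-0.001,-0.0016,0,0],[-0.001,-0.0016,0.001,0],[-0.001,-0.0016,0.002,0],[-0.001,-0.0016,0.003,0],[-0.001,-0.0016,0.003,0]]])

```text
clock: 12.52
position: [0.5503, 0.2325, 0.1854]
tcp_rot: [0.893, 0.451, 0.001, 0.0]
ft_force: [-1.4, -0.3, 7.2]
grip_width: 0.0455
grasp_force: 3.5
```

```bash
python3 s.py
```

```text
12.525 [0.5503 0.2325 0.1854] psi -0.635 tilt [ 0.001  0.    -1.   ] [-1.4 -0.3  7.2] [-0.27  0.41  0.  ] 0.0454620098524355
```

apply_moves(deltas=[[[0,0,0.0005,0],[0,0,0.001,0],[0,0,0.001,0]]])

```text
clock: 12.9
position: [0.5504, 0.2325, 0.1852]
tcp_rot: [0.893, 0.451, 0.001, 0.0]
ft_force: [-2.8, -1.4, 10.7]
grip_width: 0.0459
grasp_force: 5.3
```

```bash
python3 s.py
```

```text
12.9 [0.5504 0.2325 0.1852] psi -0.635 tilt [ 0.002  0.    -1.   ] [-2.8 -1.4 10.7] [-0.43  0.64 -0.03] 0.045910250775974694
```

The pad force is half of Fz, so the load is evenly shared and the lateral part is just arm compliance. I'll press on.

apply_moves(deltas=[[[0,0,0.001,0],[0,0,0.002,0],[0,0,0.003,0],[0,0,0.003,0]]])

```text
clock: 13.4
position: [0.5506, 0.2326, 0.184]
tcp_rot: [0.893, 0.451, 0.002, 0.0]
ft_force: [-3.7, -2.9, 17.5]
grip_width: 0.0456
grasp_force: 8.3
```

```bash
python3 s.py
```

```text
13.4 [0.5506 0.2326 0.184 ] psi -0.635 tilt [ 0.004  0.001 -1.   ] [-3.7 -2.9 17.5] [-0.54  0.96 -0.09] 0.04559244027664427
```

apply_moves(deltas=[[[0,0,0.001,0],[0,0,0.002,0],[0,0,0.003,0],[0,0,0.003,0]]])

```text
clock: 13.9
position: [0.5504, 0.233, 0.1791]
tcp_rot: [0.893, 0.451, 0.001, -0.0]
ft_force: [-1.9, 0.5, 9.2]
grip_width: 0.0456
grasp_force: 4.7
```

apply_moves(deltas=[[[0,0,0.001,0],[0,0,0.002,0],[0,0,0.003,0],[0,0,0.003,0]]])

```text
clock: 14.4
position: [0.5504, 0.233, 0.175]
tcp_rot: [0.893, 0.451, 0.001, -0.0]
ft_force: [-0.9, 1.2, 4.3]
grip_width: 0.0461
grasp_force: 2.2
```

```bash
python3 s.py
```

```text
14.4 [0.5504 0.233  0.175 ] psi -0.635 tilt [ 0.002  0.001 -1.   ] [-0.9  1.2  4.3] [ 0.08  0.2  -0.04] 0.0460678855931457
```

It passed the balls. Home is at TCP ≈0.173, so I'll finish the press.

apply_moves(deltas=[[[0,0,0.001,0],[0,0,0.002,0],[0,0,0.003,0],[0,0,0.004,0],[0,0,0.004,0],[0,0,0.004,0]]])

```text
clock: 15.15
position: [0.5504, 0.2329, 0.1732]
tcp_rot: [0.893, 0.451, 0.001, -0.0]
ft_force: [-4.7, -1.8, 17.1]
grip_width: 0.0453
grasp_force: 8.5
```

```bash
python3 s.py
```

```text
15.15 [0.5504 0.2329 0.1732] psi -0.635 tilt [ 0.003  0.001 -1.   ] [-4.7 -1.8 17.1] [-0.25  1.01 -0.15] 0.045303778178603295
```

It's firmly home (TCP 0.1732 at 17 N). I'll lift, square up, verify with a picture, and go over to the switch.

apply_moves(deltas=[[[0,0,-0.015,0],[0,0,-0.05,0],[0,0,-0.09,0],[0,0,-0.09,-0.35],[0,0,-0.09,-0.7],[0,0,-0.09,-1],[0,0,-0.09,-1]]])

```text
clock: 16.02
position: [0.5502, 0.2326, 0.2597]
tcp_rot: [0.754, 0.657, -0.0, -0.0]
ft_force: [-0.1, 0.4, 0.1]
grip_width: 0.0458
grasp_force: 0.0
```

apply_moves(deltas=[[[0,0,0,-0.27],[0,0,0,-0.27]]], claw=-1)

```text
clock: 16.27
position: [0.5502, 0.2326, 0.2598]
tcp_rot: [0.708, 0.706, -0.0, 0.0]
ft_force: [0.1, 0.3, 0.7]
grip_width: 0.0631
grasp_force: 0.0
```

apply_moves(deltas=[[[-0.06,0,0,0],[-0.12,0,0,0],[-0.18,0,0,0],[-0.24,0,0,0],[-0.3,0,0,0],[-0.36,0,0,0],[-0.36,0,0,0]]])

```text
clock: 17.15
position: [0.5499, -0.1312, 0.2597]
tcp_rot: [0.71, 0.704, -0.0, 0.0]
ft_force: [-0.3, 1.5, -0.7]
grip_width: 0.0915
grasp_force: 0.0
```

```bash
python3 s.py
python3 - <<'E'
from h import *
snap('wrist','wrist6');snap('side','side6');snap('scene','scene6')
def c(im,x,y,ww,hh): return cv2.resize(im[y:y+hh,x:x+ww],(400,300),interpolation=cv2.INTER_CUBIC)
cv2.imwrite('pics/m7.png',np.vstack([np.hstack([c(cv2.imread('pics/side6.png'),273,143,80,60),c(cv2.imread('pics/scene6.png'),330,195,80,60)]),np.hstack([c(cv2.imread('pics/wrist6.png'),0,0,640,480),c(cv2.imread('pics/side6.png'),320,280,128,96)])]))
E
```

```text
17.15 [ 0.5499 -0.1312  0.2597] psi -0.009 tilt [-0.    -0.001 -1.   ] [-0.3  1.5 -0.7] [ 0.07 -0.01 -0.03] 0.09146823241238107
```

View pics/m7.png

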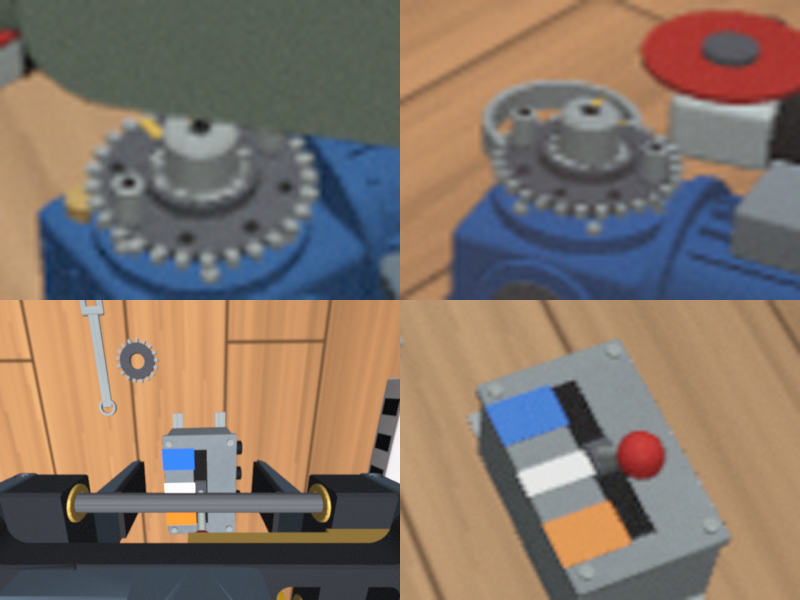

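The sprocket is fully down and level, and the handle is still on the orange side (knob at side crop (640,455)). I'll move over the knob, descend and grip it.

apply_moves(deltas=[[[-0.06,0.0045,0,0],[-0.12,0.0045,0,0],[-0.124,0.0045,0,0],[-0.124,0.0045,0.05,0],[-0.124,0.0045,0.09,0],[-0.124,0.0045,0.094,0],[-0.124,0.0045,0.094,0]]])

```text
clock: 18.18
position: [0.5557, -0.2503, 0.1672]
tcp_rot: [0.707, 0.708, 0.0, 0.001]
ft_force: [0.2, 0.2, 0.8]
grip_width: 0.0916
grasp_force: 0.0
```

apply_moves(deltas=[[[0,0,0,0],[0,0,0,0],[0,0,0,0],[0,0,0,0],[0,0,0,0],[0,0,0,0],[0,0,0,0]]], claw=1, squeeze=10)

```text
clock: 19.05
position: [0.5531, -0.2514, 0.1658]
tcp_rot: [0.707, 0.707, -0.001, -0.001]
ft_force: [-5.0, -0.5, 1.9]
grip_width: 0.031
grasp_force: 10.0
```

```bash
python3 s.py
python3 - <<'E'
from h import *
snap('side','side7');snap('scene','scene7')
def c(im,x,y,ww,hh): return cv2.resize(im[y:y+hh,x:x+ww],(400,300),interpolation=cv2.INTER_CUBIC)
cv2.imwrite('pics/m8.png',np.hstack([c(cv2.imread('pics/side7.png'),320,270,128,96),c(cv2.imread('pics/scene7.png'),205,250,128,96)]))
E
```

```text
19.05 [ 0.5531 -0.2514  0.1658] psi 0.0 tilt [-0.004  0.    -1.   ] [-5.  -0.5  1.9] [-0.08  0.86 -0.06] 0.03100806487417744
```

View pics/m8.png

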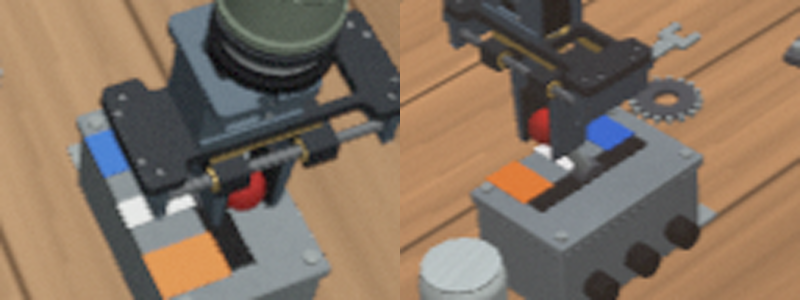

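The knob is gripped (31 mm). I'll follow the arc to upright.

apply_moves(deltas=[[[0.006,-0.003,-0.003,0],[0.0113,-0.003,-0.0058,0],[0.019,-0.003,-0.0086,0],[0.0275,-0.003,-0.0108,0],[0.036,-0.003,-0.012,0],[0.044,-0.003,-0.0125,0],[0.044,-0.003,-0.0125,0],[0.044,-0.003,-0.0125,0]]])

```text
clock: 20.15
position: [0.5521, -0.2061, 0.1788]
tcp_rot: [0.707, 0.707, 0.001, -0.0]
ft_force: [4.7, 2.2, -2.0]
grip_width: 0.0309
grasp_force: 10.0
```

```bash
python3 s.py
python3 - <<'E'
from h import *
k=[]
for n in('side','scene'):
    snap(n,n+'8'); d=np.load(f'pics/{n}8.npz'); f=d['f']; m=cv2.inRange(cv2.cvtColor(f,cv2.COLOR_RGB2HSV),(0,150,80),(8,255,255))|cv2.inRange(cv2.cvtColor(f,cv2.COLOR_RGB2HSV),(172,150,80),(180,255,255))
    u,v=proj(n+'8',[.554,-.211,.18]); y0,x0=int(v)-25,int(u)-25
    ys,xs=np.where(m[y0:y0+50,x0:x0+50]); print(n,'expected',u,v,'seen',xs.mean()+x0,ys.mean()+y0,len(xs),xs.min()+x0,xs.max()+x0,ys.min()+y0,ys.max()+y0)
    print('dpx per 10mm y',proj(n+'8',[.554,-.201,.18])-[u,v])
E
```

```text
20.15 [ 0.5521 -0.2061  0.1788] psi -0.0 tilt [ 0.001  0.002 -1.   ] [ 4.7  2.2 -2. ] [ 0.39 -0.84  0.06] 0.030938869767814937
side expected 388.1820036121213 308.56046994813437 seen 389.88990825688074 309.7889908256881 109 384 395 303 315
dpx per 10mm y [-2.0405921 -3.8635904]
scene expected 263.76824931841264 279.38912345612545 seen 261.4761904761905 278.76190476190476 63 258 264 274 284
dpx per 10mm y [ 2.74343584 -1.61043078]
```

The knob is upright (about 4 mm from centre at most). I'll hold it there for more than a second, then throw it to blue.

apply_moves(deltas=[[[0,0,0,0],[0,0,0,0],[0,0,0,0],[0,0,0,0],[0,0,0,0],[0,0,0,0],[0,0,0,0],[0,0,0,0]]])

```text
clock: 21.25
position: [0.5521, -0.2063, 0.1788]
tcp_rot: [0.707, 0.707, 0.001, -0.0]
ft_force: [5.1, 2.1, -1.1]
grip_width: 0.0309
grasp_force: 10.0
```

apply_moves(deltas=[[[0,0,0,0],[0,0,0,0],[0,0,0,0],[0,0,0,0]]])

```text
clock: 21.75
position: [0.5521, -0.2063, 0.1789]
tcp_rot: [0.707, 0.707, 0.001, -0.0]
ft_force: [4.1, 2.2, 0.3]
grip_width: 0.0311
grasp_force: 10.0
```

apply_moves(deltas=[[[0.01,0.001,0.0005,0],[0.02,0.001,0.0025,0],[0.03,0.001,0.0055,0],[0.038,0.001,0.0085,0],[0.044,0.001,0.012,0],[0.049,0.001,0.014,0],[0.049,0.001,0.014,0],[0.049,0.001,0.014,0]]])

```text
clock: 22.75
position: [0.5515, -0.1574, 0.1634]
tcp_rot: [0.707, 0.707, -0.0, -0.002]
ft_force: [-3.1, 1.8, -1.5]
grip_width: 0.0316
grasp_force: 10.0
```

```bash
python3 s.py
```

```text
22.75 [ 0.5515 -0.1574  0.1634] psi -0.0 tilt [-0.003  0.002 -1.   ] [-3.1  1.8 -1.5] [ 0.32  0.54 -0.01] 0.031593083049928326
```

apply_moves(deltas=[[[0,0,0,0],[0,0,0,0],[0,0,0,0],[0,0,0,0],[0,0,0,0],[0,0,0,0]]], claw=-1)

```text
clock: 23.5
position: [0.5527, -0.1583, 0.1645]
tcp_rot: [0.707, 0.707, 0.0, 0.0]
ft_force: [-0.4, -0.2, 0.0]
grip_width: 0.088
grasp_force: 0.0
```

apply_moves(deltas=[[[0,0,-0.04,0],[0,0,-0.09,0],[-0.05,0,-0.12,0],[-0.1,0,-0.12,0],[-0.1,0,-0.12,0],[-0.1,0,-0.12,0]]])

```text
clock: 24.25
position: [0.5524, -0.258, 0.284]
tcp_rot: [0.707, 0.707, 0.0, -0.001]
ft_force: [-0.1, -0.0, 0.7]
grip_width: 0.0912
grasp_force: 0.0
```

```bash
python3 s.py
python3 - <<'E'
from h import *
snap('side','side9');snap('scene','scene9')
def c(im,x,y,ww,hh): return cv2.resize(im[y:y+hh,x:x+ww],(400,300),interpolation=cv2.INTER_CUBIC)
a=cv2.imread('pics/side9.png');b=cv2.imread('pics/scene9.png')
cv2.imwrite('pics/m9.png',np.vstack([np.hstack([c(a,320,270,128,96),c(b,205,250,128,96)]),np.hstack([c(a,273,143,80,60),c(b,330,195,80,60)])]))
E
```

```text
24.25 [ 0.5524 -0.258   0.284 ] psi -0.0 tilt [-0.001  0.001 -1.   ] [-0.1 -0.   0.7] [0.01 0.03 0.  ] 0.09116506925150575
```

View pics/m9.png

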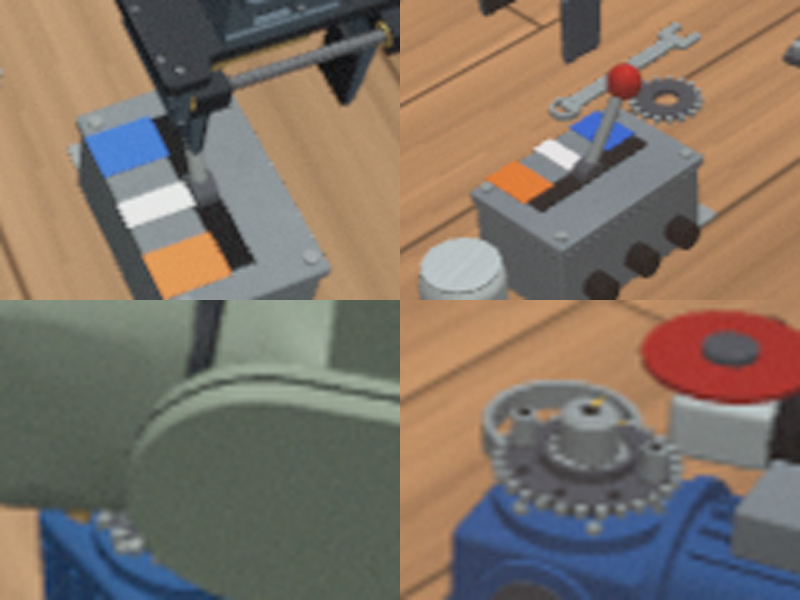

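The handle leans to blue (knob at scene (276.7,275.9)) and the sprocket is home. I'll check the angle by projection and hand in if it's past the limit.

Run:
```python
from h import *
th=np.linspace(0,.7,71); e=[np.linalg.norm(proj('scene9',[.554,-.211+.085*np.sin(t),.095+.085*np.cos(t)])-[276.7,275.9]) for t in th]
t=th[np.argmin(e)]; print(t,min(e))
if t>.5: print(job_done())
```

```text
0.59 0.2534201453647374
the job is handed in; nothing more can be done
None
```

The job is handed in: the sprocket is pressed fully home, and the switch was held at centre off for over a second and then thrown to blue (about 0.59 rad by camera, limit 0.45). It took about 24 s, and the verdict was not shown.

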